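Bed a kaleidoscope tube in its V-block stand

TASK

Slide the red dust cap off the lens end of the blue kaleidoscope tube, lay it in the empty felt-lined part of the sorting tray and let go of it. Then lift the tube out of its dark rest, lay its barrel in both V-blocks of the plywood stand (either way round, about mid-barrel between the blocks) and press it down so that it beds on all four black adhesive strips with about 10 to 20 N. Finish while still holding it pressed there, do not let go; drop nothing, do not ram the tube, and leave the tape, cork, glue gun and pencil tin where they are.

Things in the scene. Friction and masses are not known exactly. Their poses are not given: they have to be found in the camera images.
- tube: kaleidoscope tube, about 0.16 kg, lying level: blue barrel 36 mm in diameter, 138 mm long, with a brass collar 46 mm in diameter, 12 mm long on one end and a glass lens in the other. Origin on the tube's axis, mid-length of the barrel; x runs along the tube to the lens end (barrel x = -69 to +69 mm, collar -81 to -69 mm); it may be rolled about x
- cap: red loose slip-on dust cap on the lens end, twelve-sided, 44 mm across flats, 32 mm long, about 30 g; closed end (6 mm) at its +x. Its skirt covers the barrel's last 26 mm with 1.5 mm of play all round, no latch: it comes off by sliding over 26 mm along the tube's x. Origin on its axis at mid-length; at the start x as the tube's, about 1.5 mm below the tube's axis
- tube_rest: dark wooden rest, fixed; origin under it on the table. The tube starts along its x, tube origin 45 mm above the rest's. Two boards 70 mm wide (y), 12 mm thick, at x = -60 and +30 mm (78 mm free between) with open-topped notches, cheeks up to z = 43 mm; base x = -70 to +40 mm, 12 mm thick. The collar, just outside the board at -60, keeps the tube from following the cap
- v_stand: plywood stand, fixed: base 130 x 96 x 14 mm with two upright V-blocks 80 mm wide (y), 57 mm high, 12 mm thick, at x = -36 and +36 mm (60 mm free between). Origin under its middle on the table; V grooves along x, open upward, flanks at 45 degrees. A seated tube lies along x, its axis 62 mm above the table (up to 4 mm lower as the strips are pressed), barrel across both blocks, collar outside them, either way round
- strip_rear_left: black self-adhesive foam strip on the left (+y) flank of the rear (x = -36 mm) V-block, 11.6 mm along the groove, 22 mm up the flank, 5 mm thick, springy: it gives 1 mm per 3 N on its face, at most 3 mm. Origin at its middle, axes as the stand's. Its face lies 45 degrees from level and the barrel touches it 12.7 mm to the side of and 12.7 mm below the seated tube's axis
- strip_rear_right: black self-adhesive foam strip on the right (-y) flank of the rear (x = -36 mm) V-block, 11.6 mm along the groove, 22 mm up the flank, 5 mm thick, springy: it gives 1 mm per 3 N on its face, at most 3 mm. Origin at its middle, axes as the stand's. Its face lies 45 degrees from level and the barrel touches it 12.7 mm to the side of and 12.7 mm below the seated tube's axis
- strip_front_left: black self-adhesive foam strip on the left (+y) flank of the front (x = +36 mm) V-block, 11.6 mm along the groove, 22 mm up the flank, 5 mm thick, springy: it gives 1 mm per 3 N on its face, at most 3 mm. Origin at its middle, axes as the stand's. Its face lies 45 degrees from level and the barrel touches it 12.7 mm to the side of and 12.7 mm below the seated tube's axis
- strip_front_right: black self-adhesive foam strip on the right (-y) flank of the front (x = +36 mm) V-block, 11.6 mm along the groove, 22 mm up the flank, 5 mm thick, springy: it gives 1 mm per 3 N on its face, at most 3 mm. Origin at its middle, axes as the stand's. Its face lies 45 degrees from level and the barrel touches it 12.7 mm to the side of and 12.7 mm below the seated tube's axis
- tray: wooden sorting tray, fixed, 190 mm (x) by 170 mm (y), rim 16 mm high. Origin under its middle on the table. A divider splits it into a narrow part at -x that holds three corks (their tops 29 mm above the table) and a wide empty part at +x lined with grey felt
- tray_pocket (a point): middle of the felt floor of the tray's wide empty part, 5.6 mm above the table; axes as the tray's. The part is 130 mm (x) by 158 mm (y) inside; the cap lying on its side has its axis 22 mm above this floor
- tape: yellow roll of tape lying flat, 90 mm across, 24 mm high, loose; origin under its middle. Leave it alone
- cork: wine cork standing on end, 24 mm in diameter, 44 mm high, loose; origin under its middle. Leave it alone
- glue_gun: blue cordless glue gun lying on its side, about 200 by 155 mm, 34 mm high, loose; origin under its barrel, nozzle towards its +x, handle towards its -y. Leave it alone
- pencil_tin: oval cream and green pencil tin, 154 mm (x) by 84 mm (y), 100 mm high with the tools on it, loose; origin under its middle. Leave it alone
Things that resemble listed ones, but are neither listed nor needed, are in the scene too. There is more than one size of the tube; the one meant has the size given above.

How it is judged (in metres and radians):
On the way, in this order (a step that is already met when the one before it is completed fails the run):
1. the cap lies in the wide part of the tray, let go and still (x of cap in the frame of tray_pocket between -0.06 and 0.06 m and y of cap in the frame of tray_pocket between -0.074 and 0.074 m and z of cap in the frame of tray_pocket between 0.008 and 0.032 m and contact force between the fingers and cap below 0.1 N and linear speed of cap below 0.04 m/s), for 0.3 s.
2. the tube lies in both V-blocks and is pressed on all four strips (x of tube in the frame of v_stand between -0.022 and 0.022 m and y of tube in the frame of v_stand between -0.003 and 0.003 m and z of tube in the frame of v_stand between 0.057 and 0.064 m and angle between the x axis of tube and the x axis of v_stand, either way round below 0.04 rad and contact force between tube and strip_rear_left above 1.5 N and contact force between tube and strip_rear_right above 1.5 N and contact force between tube and strip_front_left above 1.5 N and contact force between tube and strip_front_right above 1.5 N and contact force between the fingers and tube above 3 N), for 0.5 s.
At the end, for the whole second after the job is handed in: Cap still and untouched in the tray's wide part. Tube in both V-blocks: middle within 22 mm along the groove, axis within 3 mm sideways, +2/-5 mm in height and 0.04 rad of the seated place; gripped with over 3 N and bearing with over 1.5 N on each of the four strips through the last second (all of step 1 and all of step 2); the arm keeps its last pose, push and grip.
It fails at once if the tape, cork, glue gun or pencil tin is moved by more than 20 mm (distance of any of tape, cork, glue_gun, pencil_tin from where it was at the start of the episode above 0.02 m).
It fails at once if the cap is dropped or thrown (falls free at over 0.8 m/s) (contact force between the fingers and cap below 0.05 N and linear speed of cap above 0.8 m/s).
It fails at once if the tube is dropped or thrown (falls free at over 0.8 m/s) (contact force between the fingers and tube below 0.05 N and linear speed of tube above 0.8 m/s).
It fails at once if the tube is rammed into the stand (over 25 N on one strip, some 70 N in all) (contact force between tube and strip_rear_left above 25 N or contact force between tube and strip_rear_right above 25 N or contact force between tube and strip_front_left above 25 N or contact force between tube and strip_front_right above 25 N).
It also fails if it takes over 69 s, if anything falls off the work surface, if the arm or the gripper's body presses on something with over 40 N, if the wrist force passes 120 N, or if a joint passes its speed limit or range.

ROBOT

A 6-joint arm with a two-finger parallel gripper is mounted at the origin on the work surface. World frame = base frame: x ahead of the robot, y to its left, z up, the work surface at z = 0. Lengths are in m, angles in degrees, forces in N, time in s.
With the tool pointing down it reaches from about 0.3 to 0.75 m from the base axis. Payload 8.5 kg.
Tool frame: the origin (TCP) lies on the mounting face of the last link; the fingertips stand 173 mm ahead of it and the grasp point (between the pads) lies 155 mm ahead of it (env.tips_ahead is the distance from the TCP to the fingertips, in m); x points along the fingers, z is the direction in which the jaws open and shut, and the axes are right-handed (so a half turn about x gives the same grasp; the last joint's range is limited). The gripper opens to 85 mm and grips with 20 to 120 N. Pads are 22 mm wide; open, the fingers measure 114 mm over their backs; the gripper's body (76 mm by 85 mm) begins 54 mm behind the grasp point. The pads swing forward as they close: fully open they stand 13 mm farther back than shut.
Start: joints at [62.664, 21.807, 74.336, -0, 83.858, -12.336], TCP at [0.142, 0.531, 0.405] pointing down, gripper open.
Joint ranges: [-178.18, 178.18], [-50.72, 133.34], [12.68, 142.11], [-81.47, 261.47], [9.98, 163.14], [-165.26, 165.26]. Speed limits (degrees/s): [136.94, 136.94, 180, 180, 180, 180].

INTERFACE

Orientations are given as a 3x3 rotation matrix whose columns are the frame's x, y, z axes.
In Python, from rig import env, optics gives the robot as it stands.
- The arm moves only by the shell command python3 -m inch 'ROWS' [FORCE]. ROWS is JSON, a list of rows, each a list of 3 entries, a list of its own where there are three numbers: the closure, from -1 (fully open) to 1 (shut), then the shift along the tool's x, y, z in units of 30 mm (1.0 is 30 mm), then the turn about the tool's x in units of 5 degrees (1.0 is 5 degrees). In form: [[hand, [x, y, z], yaw], ...]. A call has exactly 8 rows; each row shifts and turns the commanded pose from where the row before left it, along the tool's axes as they then stand; what a row does not reach is not made up. A row lasts 1/12 s, in which the tool goes at most 41.7 mm and 7.16 degrees, less where a joint would pass 70% of its speed; a pose out of reach is approached as far as the arm can. A call is refused whole if a number of a shift passes 1 or a number of a turn 1, either way. A call with a gripper value outside its range is refused whole. The fingers move at their own pace and stop on an object; FORCE is the grip in N (left out, the last holds). Time passes only in rows, so rows that do not move let the fingers close, or fill a call up. It gives the time, the measured TCP pose, the force and the opening at its end, in the units of the state.
- env.observe(): the state, without advancing time (a new reading comes with each control period).
- optics.get_image(name): name is "scene" or "top"; returns the picture (420x560x3 uint8, red, green, blue); there is no depth.
- optics.camera_params(name): a dict with "fx", "fy", "cx", "cy" (pixels), "xyz" and "rotation" of the camera in the world. Camera axes: x right, y down, z forward; pixel columns grow to the right and rows downward; lengths in m; the calibration is good to about 2 mm. A picture is of the moment at which its call begins. camera_params takes no time and is no camera call.
- env.close_job(): hands the job in, once; it reports no verdict.
The state is a dict: "time_s": time; "q": joint angles; "qvel": joint speeds; "joint_efforts": joint torques, N m; "position": TCP position; "tool_rot": TCP orientation; "ft_force": force on the tool from outside, world axes, zero at the start; "wrist_torque": the same for the moment, N m; "grip_width": finger opening in m.
Only numpy, scipy, OpenCV 4.12 (cv2) and the standard library are available. Lean on these libraries where they do the work, as an engineer would, in place of code of your own. Each camera call takes 0.05 s, during which the arm holds its last target.

## Working session

There is one attempt and no reset: what is moved stays moved. The work goes in short steps, Python scripts to look and compute and a shell command to move; the robot and the scene stay as the last step left them, time stands still between calls to the robot, and variables do not carry over. Pictures are saved under pics/ and viewed, and the job is handed in when it is done.

```bash
ls; mkdir -p pics; python3 - <<'E'
from rig import env, optics
import cv2
s=env.observe()
print(s)
for n in("scene","top"):
    cv2.imwrite(f"pics/{n}0.png",cv2.cvtColor(optics.get_image(n),cv2.COLOR_RGB2BGR)); print(n,optics.camera_params(n))
E
```

```text
pics
{'time_s': 0.0, 'q': array([ 6.26639228e+01,  2.18426084e+01,  7.43863041e+01, -2.69282108e-04,
        8.38549809e+01, -1.23384852e+01]), 'qvel': array([-0.10771841, -0.07944151,  0.12969146, -0.03503549, -0.01134515,
        0.10859986]), 'joint_efforts': array([ 1.13163584e-03, -4.48454225e+01, -2.31283021e+01, -1.36572839e-04,
        4.67792837e-03, -5.14537106e-06]), 'position': array([0.14233765, 0.53122253, 0.40408728]), 'tool_rot': array([[-6.68229325e-04, -9.65936731e-01,  2.58777481e-01],
       [-1.30284872e-03,  2.58778161e-01,  9.65935902e-01],
       [-9.99998928e-01,  3.08318786e-04, -1.43139258e-03]]), 'ft_force': array([-0.06886205,  0.60518127, -0.51091375]), 'wrist_torque': array([-0.02487195, -0.00921432,  0.01091091]), 'grip_width': 0.08550508365460549}
scene {'fx': 458.21341159611364, 'fy': 458.21341159611364, 'cx': 275.56669609926075, 'cy': 210.5598539083473, 'xyz': array([ 1.22180363, -0.25336131,  1.16650587]), 'rotation': array([[ 0.29321318,  0.7927783 , -0.53434876],
       [ 0.95602044, -0.23896017,  0.17006749],
       [ 0.00713775, -0.56071436, -0.82797853]])}
top {'fx': 490.7758101602993, 'fy': 490.7758101602993, 'cx': 283.0610771409962, 'cy': 213.10384404480072, 'xyz': array([ 0.41986371, -0.03322014,  1.39972606]), 'rotation': array([[-2.06808345e-03, -9.95839253e-01,  9.11038198e-02],
       [-9.99997580e-01,  1.99112843e-03, -9.35576531e-04],
       [ 7.50284428e-04, -9.11055342e-02, -9.95840961e-01]])}
```

View pics/scene0.png

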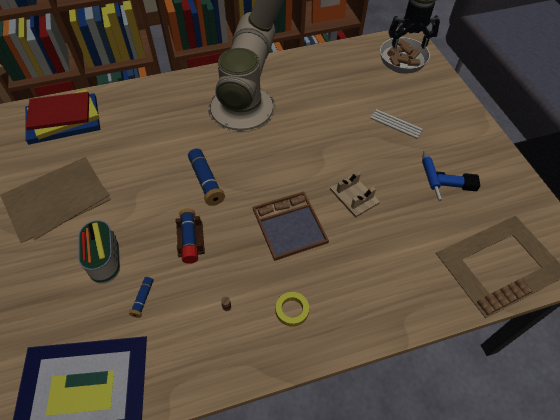

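View pics/top0.png

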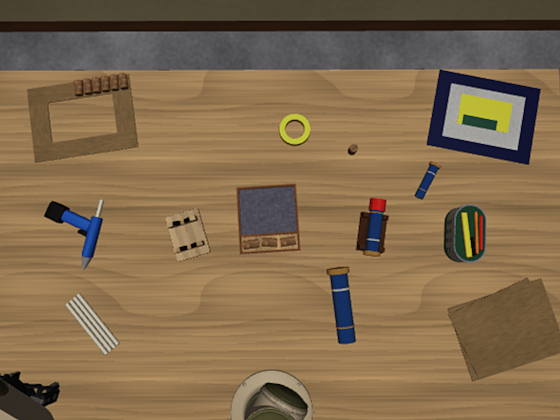

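The top view shows the capped tube in its rest at about (373,228), with the cap at (377,205). The tray is at (268,218), with its wide part toward the top of the image, and the V-stand is at (187,234). I'll zoom in and measure.

```bash
cat > h.py <<'E'
from rig import env, optics
import cv2, numpy as np
def ray(n,u,v,z):
    p=optics.camera_params(n); d=p["rotation"]@np.array([(u-p["cx"])/p["fx"],(v-p["cy"])/p["fy"],1]); c=p["xyz"]
    return c+d*(z-c[2])/d[2]
def proj(n,P):
    p=optics.camera_params(n); q=p["rotation"].T@(np.array(P)-p["xyz"]); return np.array([p["fx"]*q[0]/q[2]+p["cx"],p["fy"]*q[1]/q[2]+p["cy"]])
def tri(a,b):
    A=[];B=[]
    for n,(u,v) in(("scene",a),("top",b)):
        p=optics.camera_params(n); d=p["rotation"]@np.array([(u-p["cx"])/p["fx"],(v-p["cy"])/p["fy"],1]);d/=np.linalg.norm(d)
        M=np.eye(3)-np.outer(d,d);A.append(M);B.append(M@p["xyz"])
    return np.linalg.lstsq(np.vstack(A),np.hstack(B),rcond=None)[0]
def crop(src,dst,x,y,w,h,k):
    im=cv2.imread(src)[y:y+h,x:x+w]; cv2.imwrite(dst,cv2.resize(im,None,fx=k,fy=k,interpolation=cv2.INTER_CUBIC))
E
python3 - <<'E'
from h import *
crop("pics/top0.png","pics/t_stand.png",150,190,160,90,5)
crop("pics/top0.png","pics/t_tube.png",335,185,80,80,7)
crop("pics/scene0.png","pics/s_tube.png",160,190,80,80,7)
crop("pics/scene0.png","pics/s_stand.png",320,165,70,60,8)
for n in("top","scene"):
    im=cv2.imread(f"pics/{n}0.png"); h=cv2.cvtColor(im,cv2.COLOR_BGR2HSV)
    H,S,V=h[...,0],h[...,1],h[...,2]
    for nm,m in(("red",((H<6)|(H>174))&(S>180)&(V>90)),("blue",(H>100)&(H<125)&(S>150)&(V>40))):
        k,l,st,ce=cv2.connectedComponentsWithStats(m.astype(np.uint8))
        for i in range(1,k):
            if st[i,4]>60: print(n,nm,st[i],ce[i].round(1),cv2.minAreaRect(np.argwhere(l==i)[:,::-1].astype(np.float32)))
E
```

```text
top red [369 198  17  13 175] [377.3 204. ] ((377.2972717285156, 204.21621704101562), (15.124707221984863, 11.836727142333984), 9.462321281433105)
top red [480 216   3  34 101] [481.  232.7] ((481.0, 232.5), (33.0, 2.0), 90.0)
top blue [ 427   70  113   94 3295] [484.4 116.7] ((483.74176025390625, 116.64264678955078), (104.05490112304688, 75.46341705322266), 10.885526657104492)
top blue [420 172  14  18 136] [426.4 180.6] ((426.4000549316406, 180.6999969482422), (7.602630138397217, 16.994115829467773), 26.56505012512207)
top blue [ 61 210  41  48 781] [ 84.5 229.4] ((77.41178131103516, 233.35296630859375), (40.26091384887695, 40.74597930908203), 14.03624439239502)
top blue [368 213  15  26 305] [374.6 225.4] ((374.55377197265625, 225.4391632080078), (12.205227851867676, 25.040979385375977), 7.765166282653809)
top blue [366 240  13  11 117] [372.3 245.4] ((372.304931640625, 245.25608825683594), (12.368331909179688, 9.276249885559082), 6.34019136428833)
top blue [331 274  17  15 216] [339.  281.1] ((338.9538269042969, 281.1307678222656), (13.14768123626709, 16.248550415039062), 82.8749
[... 1363 characters left out ...]
70.00001525878906), (24.149532318115234, 14.310833930969238), 63.43495178222656)
scene blue [203 181  16  13 112] [209.5 185.9] ((209.50485229492188, 185.84390258789062), (9.219280242919922, 14.457508087158203), 65.224853515625)
scene blue [182 213  12   9  84] [187.1 216.8] ((187.5, 217.0), (8.0, 11.0), 90.0)
scene blue [182 223  13  22 245] [187.9 233.1] ((187.8613739013672, 233.11386108398438), (20.895780563354492, 12.039950370788574), 84.2894058227539)
scene blue [136 285  14  19 147] [142.8 293.5] ((142.86207580566406, 293.34478759765625), (8.170595169067383, 17.826751708984375), 21.801406860351562)
scene blue [  14  338  132   82 3193] [ 83.4 370.4] ((79.5, 378.5), (81.0, 131.0), 90.0)
```

View pics/t_stand.png

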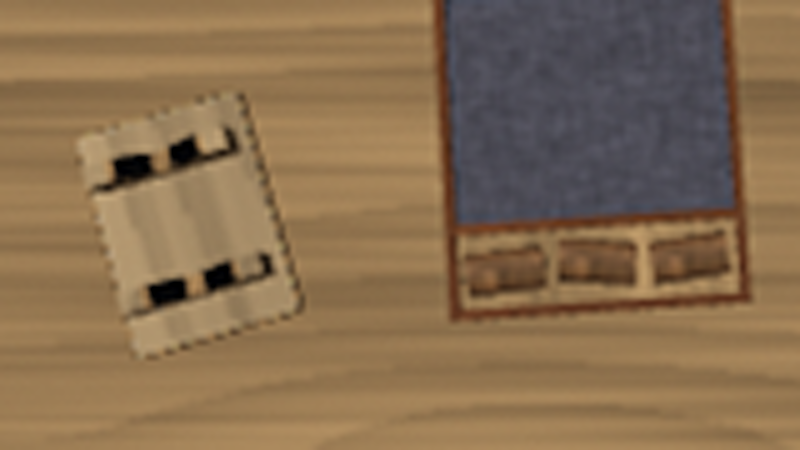

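View pics/t_tube.png

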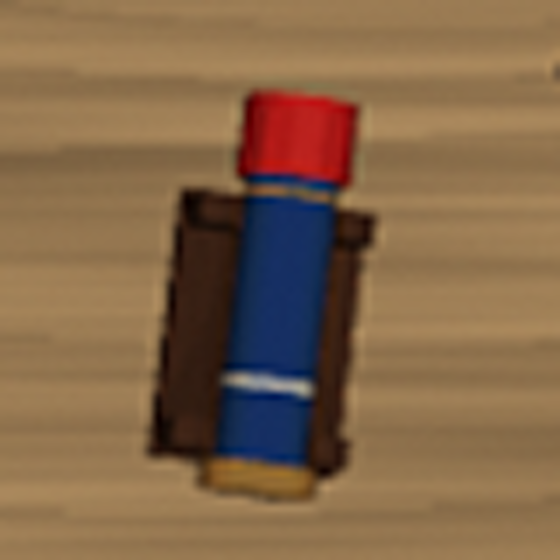

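View pics/s_tube.png

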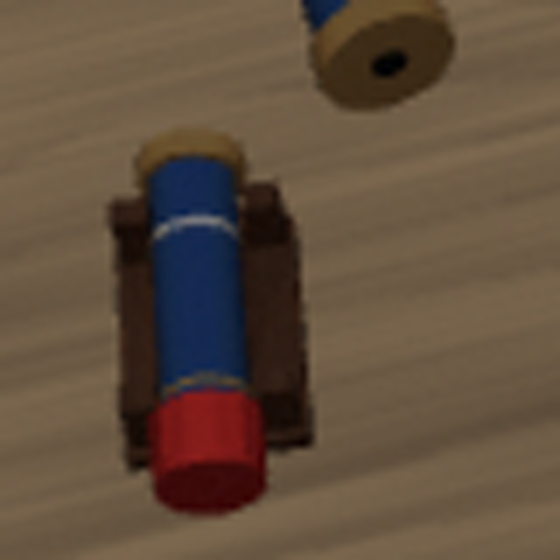

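View pics/s_stand.png

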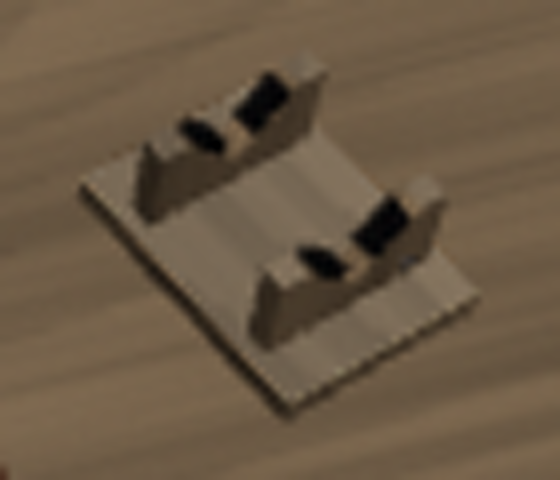

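The top view matches the given sizes: stand base about 127 x 96 mm, turned about +16°. The tray is turned about +2° and the tube about -7°, with its lens toward world +x. Next I'll work out the numbers.

```bash
python3 - <<'E'
from h import *
np.set_printoptions(precision=4,suppress=True)
im=cv2.imread("pics/top0.png"); h=cv2.cvtColor(im,cv2.COLOR_BGR2HSV);H,S,V=[h[...,i].astype(int) for i in range(3)]
blue=(H>100)&(H<125)&(S>150)&(V>40)
# tube axis: subpixel row mids
pts=[]
for r in list(range(214,238))+list(range(242,249)):
    c=np.where(blue[r,360:395])[0]+360; pts.append(ray("top",(c[0]+c[-1])/2,r,.045)[:2])
pts=np.array(pts);vx,vy,x0,y0=cv2.fitLine(pts.astype(np.float32),cv2.DIST_L2,0,.01,.01).ravel()
if vx<0: vx,vy=-vx,-vy
print("tube axis deg",np.degrees(np.arctan2(vy,vx)),"pt",x0,y0)
d=np.array([vx,vy])
def s(u,v,z): return (ray("top",u,v,z)[:2]-[x0,y0])@d
# cap far end, cap mouth, barrel/collar edge, collar end
C=lambda a,b:(335+a/7-.43,185+b/7-.43)
sf=s(*C(300,95),.0655); sm=s(*C(290,180),.0655); sc=s(*C(262,461),.063); se=s(*C(260,490),.068)
print("origin est from capend,mouth,collaredge,collarend:",sf-.075,sm-.043,sc+.069,se+.081)
# scene/top triangulations: white band centre
print("band tri",tri((160+197/7-.4,190+224/7-.4),C(268,383)), "cap mouth tri",tri((160+205/7-.4,190+392/7-.4),C(293,180)))
# stand base corners at z=.014
K=lambda a,b:(150+a/5-.4,190+b/5-.4)
cs=np.array([ray("top",*K(*p),.014)[:2] for p in((78,137),(242,92),(303,308),(138,357))])
print("stand ctr",cs.mean(0),[np.linalg.norm(cs[i]-cs[i-1]) for i in range(4)])
e=(cs[0]-cs[3])+(cs[1]-cs[2]);print("ang",np.degrees(np.arctan2(e[1],e[0])))
e=(cs[0]-cs[1])+(cs[3]-cs[2]);print("ang y",np.degrees(np.arctan2(e[1],e[0]))-90)
# strips
blk=(V<40)
m=np.zeros_like(blk);m[210:255,165:207]=blk[210:255,165:207]
k,l,st,ce=cv2.connectedComponentsWithStats(m.astype(np.uint8))
for i in range(1,k):
    if st[i,4]>8: print(st[i],ce[i].round(2),ray("top",*ce[i],.05)[:2])
# tray: felt + rim
im2=cv2.GaussianBlur(im,(3,3),0)
f=(np.abs(im[...,0].astype(int)-im[...,2])<40)&(im[...,0]>im[...,2]);ff=np.zeros_like(f);ff[180:240,232:305]=f[180:240,232:305]
k,l,st,ce=cv2.connectedComponentsWithStats(ff.astype(np.uint8));i=1+st[1:,4].argmax()
rc=cv2.minAreaRect(np.argwhere(l==i)[:,::-1].astype(np.float32));print(rc)
b=cv2.boxPoints(rc);print([ray("top",*p,.0056)[:2] for p in b],"ctr",ray("top",*rc[0],.0056))
E
```

```text
tube axis deg -7.7408175 pt 0.49672967 -0.2858592
origin est from capend,mouth,collaredge,collarend: 0.010986810372172681 0.009282830010841812 0.011299258114181747 0.01190202582792911
band tri [ 0.4704 -0.2789  0.0586] cap mouth tri [ 0.5498 -0.2905  0.0591]
stand ctr [0.4873 0.2351] [np.float64(0.12929177825978488), np.float64(0.0959839245246151), np.float64(0.12749799534703202), np.float64(0.09633709306956481)]
ang 16.326072696008325
ang y 15.906669068726458
[184 218   6   5  22] [186.27 220.  ] [0.5248 0.2325]
[173 221   7   6  30] [175.97 223.27] [0.5158 0.2607]
[191 243   6   5  21] [193.38 244.86] [0.4563 0.2119]
[180 246   7   5  27] [183.11 247.85] [0.4482 0.2399]
((267.0038757324219, 210.06227111816406), (44.4133415222168, 54.51862335205078), 86.42366790771484)
[array([0.6153, 0.0932]), array([ 0.6248, -0.0627]), array([ 0.4976, -0.0701]), array([0.4882, 0.0846])] ctr [0.5562 0.0113 0.0056]
```

```bash
python3 - <<'E'
from h import *
crop("pics/top0.png","pics/t_stand2.png",163,200,50,65,9)
E
```

```text
(no output)
```

View pics/t_stand2.png

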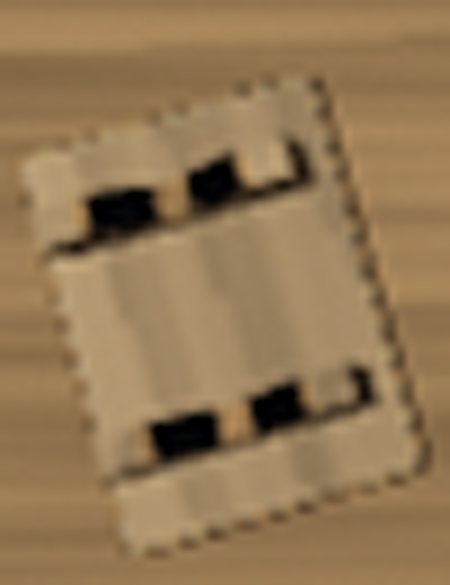

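Tube origin is (0.508, -0.287) at -7.7°; four edge estimates agree to 3 mm. Tray pocket centre is (0.556, 0.011). The stand is near (0.487, 0.235) at about 16.4°. I'll turn the wrist first, then measure the shift.

```bash
cat >> h.py <<'E'
def go(x,y,z,phi):
    "delta in tool units for grasp point at x,y,z and jaw angle phi"
    s=env.observe();R=s["tool_rot"];p=s["position"]+0.155*R[:,0]
    cur=np.degrees(np.arctan2(R[1,2],R[0,2]));t=-(phi-cur);t=(t+90)%180-90
    c,sn=np.cos(np.radians(cur-t)),np.sin(np.radians(cur-t))
    Rn=np.array([[0,-sn,c],[0,c,sn],[-1,0,0]])
    d=np.array([x,y,z])-p
    print("grasp",p.round(4),"phi %.2f turn_units %.3f"%(cur,t/5),"shift_now",(R.T@d/.03).round(3),"after turn",(Rn.T@d/.03).round(3),"w %.4f"%s["grip_width"],"f",s["ft_force"].round(2),"t %.2f"%s["time_s"])
E
python3 -m inch '[[-1,[0,0,0],-0.726],[-1,[0,0,0],-0.726],[-1,[0,0,0],0],[-1,[0,0,0],0],[-1,[0,0,0],0],[-1,[0,0,0],0],[-1,[0,0,0],0],[-1,[0,0,0],0]]' 20; python3 -c "
from h import *
go(.5661,-.2953,.14,82.26)"
```

```text
time_s: 0.77
position: [0.1423, 0.5312, 0.4047]
tool_rot: [[0.0, -0.991, 0.135], [-0.0, 0.135, 0.991], [-1.0, -0.0, -0.0]]
ft_force: [-0.8, -0.7, -0.9]
grip_width: 0.0853
grasp [0.1423 0.5312 0.2497] phi 82.23 turn_units -0.005 shift_now [  3.658 -17.719 -25.39 ] after turn [  3.657 -17.707 -25.398] w 0.0853 f [-0.8  -0.66 -0.91] t 0.77
```

```bash
python3 -m inch '[[-1,[0,-0.4,-0.5],0],[-1,[0,-0.7,-1],0],[-1,[0,-0.7,-1],0],[-1,[0,-0.7,-1],0],[-1,[0,-0.7,-1],0],[-1,[0,-0.7,-1],0],[-1,[0,-0.7,-1],0],[-1,[0,-0.7,-1],0]]' && python3 -m inch '[[-1,[0,-0.7,-1],0],[-1,[0,-0.7,-1],0],[-1,[0,-0.7,-1],0],[-1,[0,-0.7,-1],0],[-1,[0,-0.7,-1],0],[-1,[0,-0.7,-1],0],[-1,[0,-0.7,-1],0],[-1,[0,-0.7,-1],0]]' &&  python3 -m inch '[[-1,[0,-0.7,-1],0],[-1,[0,-0.7,-1],0],[-1,[0,-0.7,-1],0],[-1,[0,-0.7,-1],0],[-1,[0,-0.7,-1],0],[-1,[0,-0.7,-1],0],[-1,[0,-0.4,-0.6],0],[-1,[0,-0.2,-0.3],0]]'; python3 -c "
from h import *
go(.5661,-.2953,.14,82.26)"
```

```text
time_s: 1.43
position: [0.2698, 0.2853, 0.4049]
tool_rot: [[0.001, -0.991, 0.135], [0.0, 0.135, 0.991], [-1.0, -0.001, 0.0]]
ft_force: [1.1, 0.9, 0.3]
grip_width: 0.0854
time_s: 2.1
position: [0.4041, 0.0246, 0.405]
tool_rot: [[0.001, -0.991, 0.135], [-0.0, 0.135, 0.991], [-1.0, -0.001, -0.0]]
ft_force: [0.4, 0.4, -0.7]
grip_width: 0.0855
time_s: 2.77
position: [0.5193, -0.2007, 0.4041]
tool_rot: [[-0.0, -0.991, 0.137], [-0.0, 0.137, 0.991], [-1.0, 0.0, -0.0]]
ft_force: [-1.2, 0.2, -0.9]
grip_width: 0.0854
grasp [ 0.5193 -0.2007  0.2491] phi 82.12 turn_units -0.028 shift_now [ 3.636 -1.979 -2.91 ] after turn [ 3.636 -1.971 -2.916] w 0.0854 f [-1.18  0.2  -0.92] t 2.77
```

```bash
python3 -m inch '[[-1,[0.4,-0.5,-0.7],0],[-1,[0.8,-0.5,-0.7],0],[-1,[0.8,-0.5,-0.7],0],[-1,[0.8,-0.3,-0.4],0],[-1,[0.6,-0.17,-0.3],0],[-1,[0.2,0,-0.1],0],[-1,[0,0,0],0],[-1,[0,0,0],0]]';  python3 -c "
from h import *
go(.5661,-.2953,.0435,82.26)
cv2.imwrite('pics/top1.png',cv2.cvtColor(optics.get_image('top'),cv2.COLOR_RGB2BGR));crop('pics/top1.png','pics/top1c.png',320,150,110,110,6)
cv2.imwrite('pics/sc1.png',cv2.cvtColor(optics.get_image('scene'),cv2.COLOR_RGB2BGR));crop('pics/sc1.png','pics/sc1c.png',140,170,110,110,6)"
```

```text
time_s: 3.43
position: [0.5653, -0.2915, 0.2978]
tool_rot: [[0.001, -0.991, 0.134], [-0.0, 0.134, 0.991], [-1.0, -0.001, -0.0]]
ft_force: [-0.0, -0.5, 0.9]
grip_width: 0.0856
grasp [ 0.5654 -0.2916  0.1428] phi 82.28 turn_units 0.004 shift_now [ 3.309 -0.036 -0.12 ] after turn [ 3.309 -0.039 -0.12 ] w 0.0856 f [-0.02 -0.49  0.86] t 3.43
```

View pics/sc1c.png

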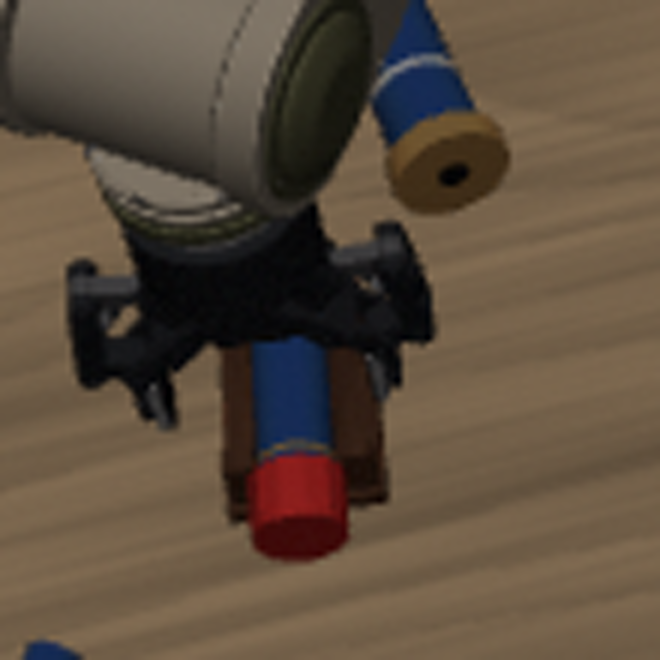

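View pics/top1c.png

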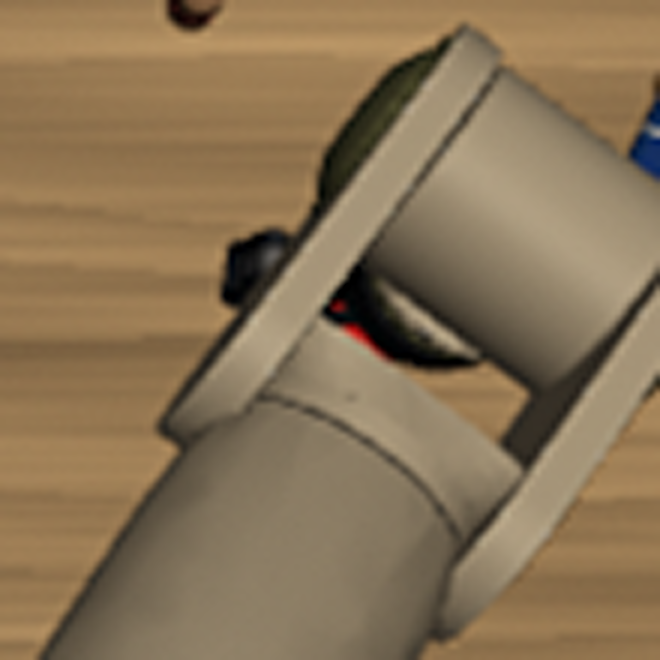

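The scene view shows the fingers centred over the cap with nothing in between. Descending.

```bash
python3 -m inch '[[-1,[0.3,-0.03,-0.1],0],[-1,[0.6,0,0],0],[-1,[0.8,0,0],0],[-1,[0.7,0,0],0],[-1,[0.5,0,0],0],[-1,[0.3,0,0],0],[-1,[0.1,0,0],0],[-1,[0,0,0],0]]';  python3 -c "
from h import *
go(.5661,-.2950,.0435,82.26)"
```

```text
time_s: 4.2
position: [0.5659, -0.2953, 0.1977]
tool_rot: [[-0.0, -0.991, 0.135], [0.0, 0.135, 0.991], [-1.0, 0.0, 0.0]]
ft_force: [0.2, -0.0, -0.1]
grip_width: 0.0858
grasp [ 0.5659 -0.2953  0.0427] phi 82.27 turn_units 0.001 shift_now [-0.028 -0.005  0.01 ] after turn [-0.028 -0.005  0.01 ] w 0.0858 f [ 0.24 -0.01 -0.09] t 4.20
```

```bash
python3 -m inch '[[-0.3,[0,0,0],0],[-0.1,[0,0,0],0],[0,[0,0,0],0],[0.1,[0,0,0],0],[0.3,[0,0,0],0],[1,[0,0,0],0],[1,[0,0,0],0],[1,[0,0,0],0]]' 20;  python3 -c "
from h import *
go(.5661,-.2950,.0435,82.26)
cv2.imwrite('pics/sc2.png',cv2.cvtColor(optics.get_image('scene'),cv2.COLOR_RGB2BGR));crop('pics/sc2.png','pics/sc2c.png',140,170,110,110,6)"
```

```text
time_s: 4.87
position: [0.5661, -0.2955, 0.1983]
tool_rot: [[0.001, -0.991, 0.135], [-0.001, 0.135, 0.991], [-1.0, -0.001, -0.001]]
ft_force: [1.5, -1.4, 4.8]
grip_width: 0.0438
grasp [ 0.5663 -0.2956  0.0433] phi 82.26 turn_units -0.000 shift_now [-0.006  0.009  0.019] after turn [-0.006  0.009  0.019] w 0.0438 f [ 1.55 -1.37  4.85] t 4.87
```

View pics/sc2c.png

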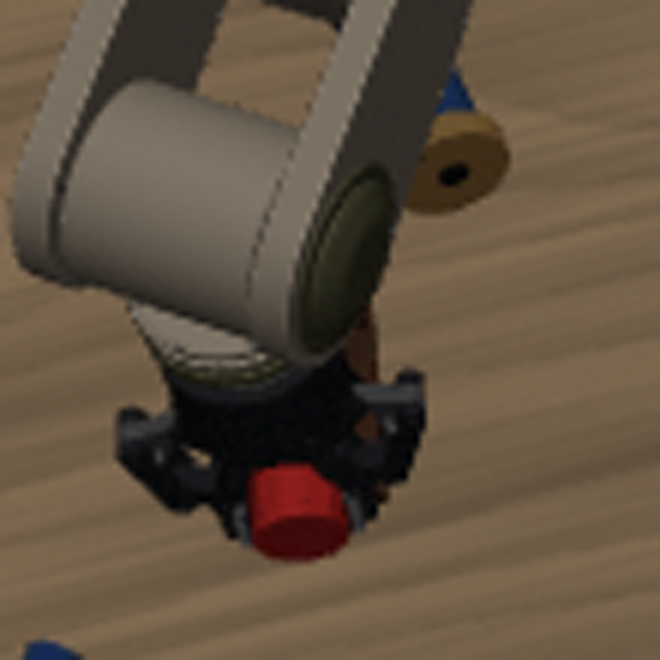

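The cap is gripped; the 43.8 mm opening matches its 44 mm flats. I'll ease it up 1 mm and slide it off along the tube's +x, which is tool -y.

```bash
python3 -m inch '[[1,[-0.03,0,0],0],[1,[0,-0.1,0],0],[1,[0,-0.2,0],0],[1,[0,-0.2,0],0],[1,[0,-0.2,0],0],[1,[0,-0.2,0],0],[1,[0,-0.1,0],0],[1,[0,0,0],0]]' 25;  python3 -c "
from h import *
go(.5661,-.2950,.0435,82.26)
cv2.imwrite('pics/sc3.png',cv2.cvtColor(optics.get_image('scene'),cv2.COLOR_RGB2BGR));crop('pics/sc3.png','pics/sc3c.png',140,170,110,110,6)"
```

```text
time_s: 5.58
position: [0.5963, -0.2993, 0.1982]
tool_rot: [[0.0, -0.991, 0.134], [0.0, 0.134, 0.991], [-1.0, -0.0, 0.0]]
ft_force: [-0.3, 0.1, -0.2]
grip_width: 0.0437
grasp [ 0.5963 -0.2993  0.0432] phi 82.29 turn_units 0.006 shift_now [-0.009  1.016  0.007] after turn [-0.009  1.016  0.007] w 0.0437 f [-0.33  0.06 -0.17] t 5.58
```

View pics/sc3c.png

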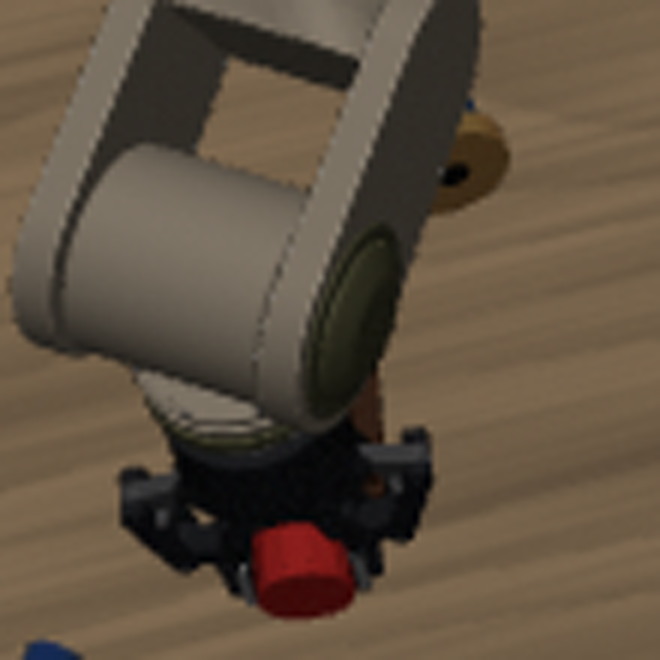

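The cap moved 30 mm with the hand. I'll slide it further to clear, then raise it.

```bash
python3 -m inch '[[1,[0,-0.2,0],0],[1,[0,-0.3,0],0],[1,[0,-0.3,0],0],[1,[-0.2,-0.2,0],0],[1,[-0.5,0,0],0],[1,[-0.7,0,0],0],[1,[-0.7,0,0],0],[1,[-0.4,0,0],0]]' ;  python3 -m inch '[[1,[0,0,0.4],-0.3],[1,[0,0.2,0.8],-0.3],[1,[0,0.3,1],0],[1,[0,0.2,1],0],[1,[0,0.2,1],0],[1,[0,0.1,1],0],[1,[0,0,0.8],0],[1,[0,0,0.4],0]]'; python3 -c "
from h import *
go(.5562,.0113,.029,93.5)
for n in('scene','top'):
  cv2.imwrite(f'pics/{n}4.png',cv2.cvtColor(optics.get_image(n),cv2.COLOR_RGB2BGR))
crop('pics/scene4.png','pics/sc4c.png',140,150,160,120,5)
crop('pics/top4.png','pics/t4c.png',240,160,160,120,5)"
```

```text
time_s: 6.3
position: [0.6257, -0.3035, 0.2761]
tool_rot: [[0.002, -0.991, 0.135], [-0.002, 0.135, 0.991], [-1.0, -0.003, -0.001]]
ft_force: [0.5, -0.6, -0.4]
grip_width: 0.0437
time_s: 6.97
position: [0.6122, -0.106, 0.2726]
tool_rot: [[-0.002, -0.997, 0.079], [0.001, 0.079, 0.997], [-1.0, 0.002, 0.001]]
ft_force: [-0.4, -0.3, -0.6]
grip_width: 0.0436
grasp [ 0.6119 -0.1058  0.1176] phi 85.47 turn_units -1.606 shift_now [2.962 2.152 3.739] after turn [2.952 1.614 4.008] w 0.0436 f [-0.4  -0.27 -0.56] t 6.97
```

View pics/sc4c.png

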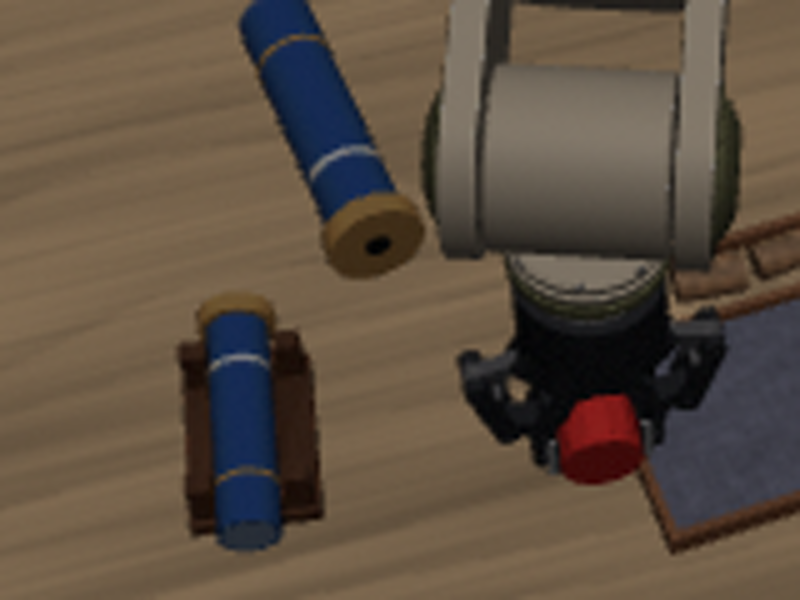

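View pics/t4c.png

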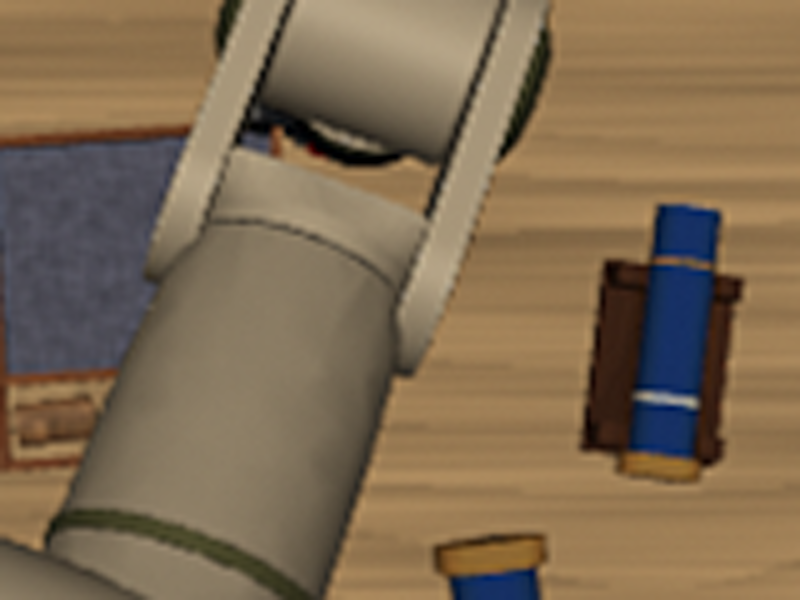

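The cap is off and held, and the tube stayed in its rest with the lens bare. Moving over the pocket.

```bash
python3 -m inch '[[1,[0,0,0],-0.8],[1,[0,0,0.4],-0.8],[1,[0,0.3,0.8],0],[1,[0,0.5,1],0],[1,[0.2,0.5,1],0],[1,[0.4,0.31,0.5],0],[1,[0.4,0,0.3],0],[1,[0.3,0,0],0]]' ;  python3 -c "
from h import *
go(.5562,.0113,.029,93.5)"
```

```text
time_s: 7.73
position: [0.5579, 0.008, 0.2336]
tool_rot: [[-0.001, -0.998, -0.058], [0.0, -0.058, 0.998], [-1.0, 0.001, 0.0]]
ft_force: [-0.2, -0.4, -0.9]
grip_width: 0.0435
grasp [0.5577 0.0081 0.0786] phi 93.33 turn_units -0.034 shift_now [1.653 0.043 0.11 ] after turn [1.652 0.045 0.111] w 0.0435 f [-0.23 -0.44 -0.87] t 7.73
```

```bash
python3 -m inch '[[1,[0.3,0,0],0],[1,[0.4,0,0],0],[1,[0.35,0,0],0],[1,[0.2,0,0],0],[1,[0.1,0,0],0],[1,[0.05,0,0],0],[1,[0,0,0],0],[1,[0,0,0],0]]' ;  python3 -c "
from h import *
go(.5562,.0113,.0276,93.5)
cv2.imwrite('pics/sc5.png',cv2.cvtColor(optics.get_image('scene'),cv2.COLOR_RGB2BGR));crop('pics/sc5.png','pics/sc5c.png',230,160,110,100,7)"
```

```text
time_s: 8.4
position: [0.5585, 0.0074, 0.193]
tool_rot: [[0.001, -0.998, -0.057], [-0.0, -0.057, 0.998], [-1.0, -0.001, -0.0]]
ft_force: [-0.3, 1.2, -0.2]
grip_width: 0.0432
grasp [0.5586 0.0073 0.038 ] phi 93.26 turn_units -0.049 shift_now [0.347 0.074 0.136] after turn [0.347 0.073 0.137] w 0.0432 f [-0.29  1.19 -0.21] t 8.40
```

View pics/sc5c.png

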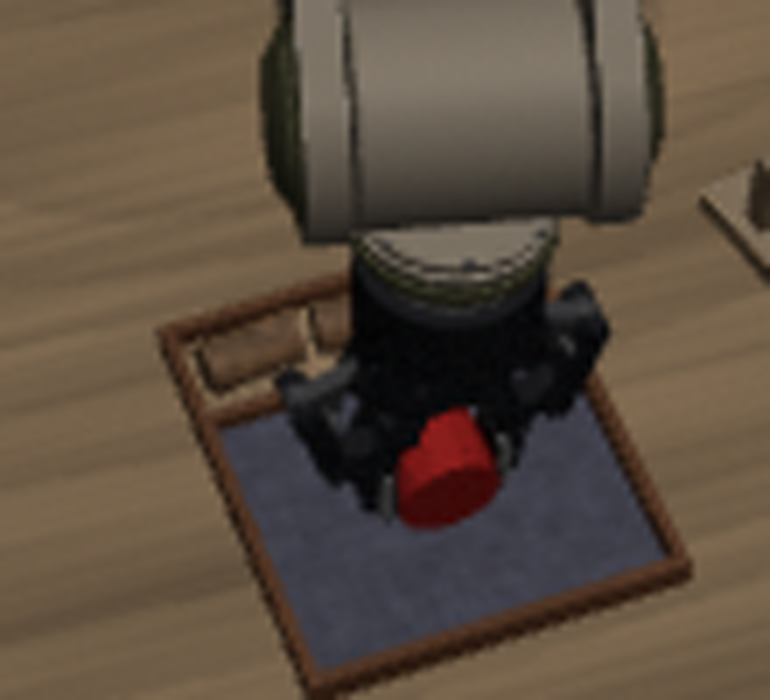

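```bash
python3 -m inch '[[1,[0.1,0,0],0],[1,[0.1,0,0],0],[1,[0.05,0,0],0],[1,[0.03,0,0],0],[1,[0.02,0,0],0],[1,[0,0,0],0],[1,[0,0,0],0],[1,[0,0,0],0]]' ;  python3 -c "
from h import *
go(.5562,.0113,.0276,93.5)"
```

```text
time_s: 9.12
position: [0.5584, 0.0075, 0.1837]
tool_rot: [[0.0, -0.998, -0.057], [-0.0, -0.057, 0.998], [-1.0, -0.0, -0.0]]
ft_force: [-0.3, -0.1, -1.1]
grip_width: 0.0434
grasp [0.5584 0.0075 0.0287] phi 93.26 turn_units -0.048 shift_now [0.037 0.066 0.13 ] after turn [0.037 0.065 0.13 ] w 0.0434 f [-0.32 -0.13 -1.12] t 9.12
```

```bash
python3 -m inch '[[1,[0.03,0,0],0],[1,[0.02,0,0],0],[1,[0,0,0],0],[0,[0,0,0],0],[-0.15,[0,0,0],0],[-0.3,[0,0,0],0],[-0.6,[0,0,0],0],[-1,[0,0,0],0]]' 20;  python3 -c "
from h import *
go(.5562,.0113,.0276,93.5)"
python3 -m inch '[[-1,[0,0,0],0],[-1,[0,0,0],0],[-1,[0,0,0],0],[-1,[-0.2,0,0],0],[-1,[-0.5,0,0],0],[-1,[-0.8,0,0],0],[-1,[-1,0,0],0],[-1,[-1,0,0],0]]'; python3 -m inch '[[-1,[0,0,-0.5],0.5],[-1,[0,0,-1],0.8],[-1,[0,0,-1],0.9],[-1,[0,0,-1],0],[-1,[0,0,-1],0],[-1,[0,0,-1],0],[-1,[0,0,-1],0],[-1,[0,0,-0.5],0]]'
python3 -c "
from h import *
go(.5036,-.2869,.045,82.26)
for n in('scene','top'):
  cv2.imwrite(f'pics/{n}6.png',cv2.cvtColor(optics.get_image(n),cv2.COLOR_RGB2BGR))
crop('pics/scene6.png','pics/sc6c.png',140,150,160,120,5)
crop('pics/top6.png','pics/t6c.png',230,160,160,120,5)"
```

```text
time_s: 9.78
position: [0.5583, 0.0075, 0.182]
tool_rot: [[-0.0, -0.998, -0.057], [0.0, -0.057, 0.998], [-1.0, 0.0, 0.0]]
ft_force: [0.2, -0.1, -0.4]
grip_width: 0.078
grasp [0.5583 0.0075 0.027 ] phi 93.26 turn_units -0.048 shift_now [-0.02   0.063  0.129] after turn [-0.02   0.063  0.129] w 0.0780 f [ 0.22 -0.05 -0.37] t 9.78
time_s: 10.45
position: [0.5581, 0.0076, 0.2885]
tool_rot: [[-0.001, -0.998, -0.057], [0.0, -0.057, 0.998], [-1.0, 0.001, 0.0]]
ft_force: [0.3, 0.5, 0.9]
grip_width: 0.0856
time_s: 11.12
position: [0.5392, -0.204, 0.2876]
tool_rot: [[0.001, -0.991, 0.137], [-0.001, 0.137, 0.991], [-1.0, -0.001, -0.001]]
ft_force: [0.2, -0.2, 0.6]
grip_width: 0.0852
grasp [ 0.5392 -0.2042  0.1326] phi 82.14 turn_units -0.025 shift_now [ 2.922  0.801 -2.891] after turn [ 2.919  0.806 -2.892] w 0.0852 f [ 0.24 -0.19  0.56] t 11.12
```

View pics/sc6c.png

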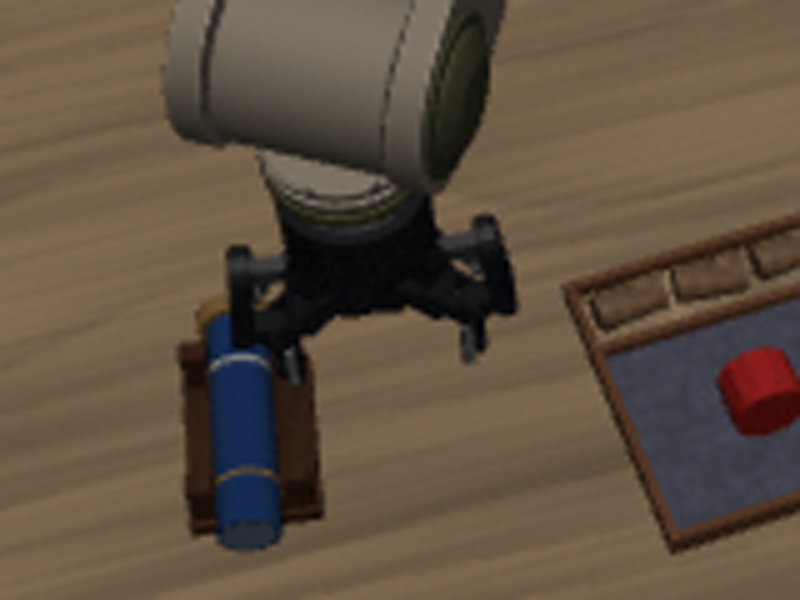

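View pics/t6c.png

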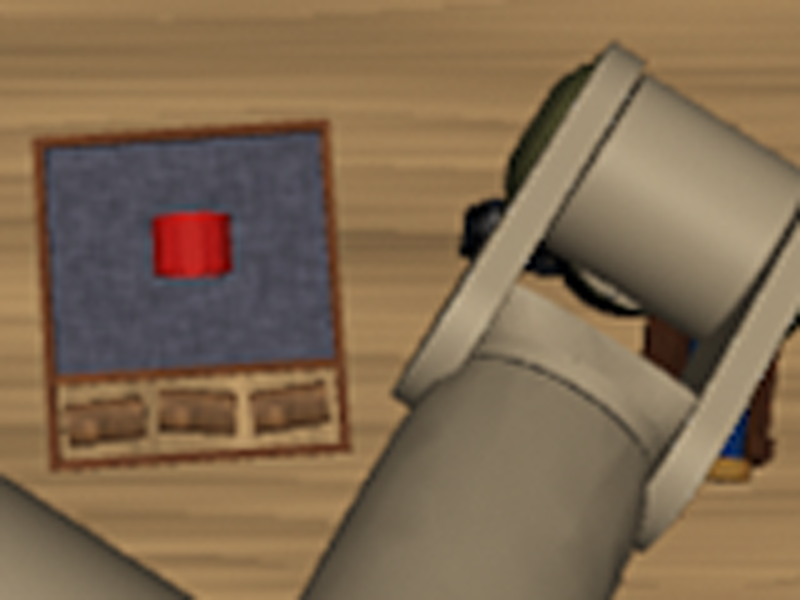

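The cap lies level near the middle of the felt. I'll use it to check the top camera's bias, then re-measure the tube from picture 4.

```bash
python3 - <<'E'
from h import *
def masks(f):
    h=cv2.cvtColor(cv2.imread(f),cv2.COLOR_BGR2HSV);H,S,V=[h[...,i].astype(int) for i in range(3)]
    return ((H<6)|(H>174))&(S>180)&(V>60),(H>100)&(H<125)&(S>150)&(V>40)
r,_=masks("pics/top6.png");k=np.zeros_like(r);k[195:220,255:282]=r[195:220,255:282];p=np.argwhere(k)
rc=cv2.minAreaRect(p[:,::-1].astype(np.float32));print(rc,"cap",ray("top",*rc[0],.0276),ray("top",*rc[0],.045))
_,blue=masks("pics/top4.png");pts=[]
for rr in range(204,252):
    c=np.where(blue[rr,355:390])[0]+355
    if len(c)>9: pts.append(ray("top",(c[0]+c[-1])/2,rr,.045)[:2])
pts=np.array(pts);vx,vy,x0,y0=cv2.fitLine(pts.astype(np.float32),cv2.DIST_L2,0,.01,.01).ravel();
print(len(pts),np.degrees(np.arctan(vy/vx)),"y at x=.5036:",y0+(.5036-x0)*vy/vx, pts[:,0].min(),pts[:,0].max())
E
```

```text
((268.0, 208.5), (11.0, 14.0), 90.0) cap [0.55846645 0.00778326 0.0276    ] [0.55670882 0.00726329 0.045     ]
40 -7.5078135 y at x=.5036: -0.2865136 0.444044794408416 0.5686681111830808
```

The camera agrees with the hand to within 0.5 mm. The tube is where it was, at -7.5°. I'll go over it and down.

```bash
python3 -m inch '[[-1,[0,0.1,-0.5],-0.05],[-1,[0,0.3,-0.8],0],[-1,[0,0.2,-0.7],0],[-1,[0,0.1,-0.4],0],[-1,[0,0.05,-0.2],0],[-1,[0,0,0],0],[-1,[0,0,0],0],[-1,[0,0,0],0]]'
python3 -c "
from h import *
go(.5036,-.2866,.045,82.4)"
```

```text
time_s: 11.88
position: [0.5076, -0.2744, 0.2871]
tool_rot: [[-0.0, -0.992, 0.129], [0.0, 0.129, 0.992], [-1.0, 0.0, 0.0]]
ft_force: [0.0, -1.1, -0.5]
grip_width: 0.0855
grasp [ 0.5076 -0.2744  0.1321] phi 82.58 turn_units 0.035 shift_now [ 2.904  0.081 -0.422] after turn [ 2.905  0.08  -0.421] w 0.0855 f [ 0.05 -1.13 -0.51] t 11.88
```

```bash
python3 -m inch '[[-1,[0,0.08,-0.2],0.035],[-1,[0,0,-0.22],0],[-1,[0.3,0,0],0],[-1,[0.6,0,0],0],[-1,[0.5,0,0],0],[-1,[0.2,0,0],0],[-1,[0,0,0],0],[-1,[0,0,0],0]]'
python3 -c "
from h import *
go(.5036,-.2866,.045,82.4)
cv2.imwrite('pics/sc7.png',cv2.cvtColor(optics.get_image('scene'),cv2.COLOR_RGB2BGR));crop('pics/sc7.png','pics/sc7c.png',140,170,110,110,6)"
```

```text
time_s: 12.55
position: [0.5033, -0.2879, 0.2391]
tool_rot: [[-0.0, -0.991, 0.133], [0.0, 0.133, 0.991], [-1.0, 0.0, 0.0]]
ft_force: [0.6, -0.3, 0.2]
grip_width: 0.0857
grasp [ 0.5032 -0.2878  0.0841] phi 82.33 turn_units -0.014 shift_now [ 1.305 -0.006  0.043] after turn [ 1.305 -0.006  0.043] w 0.0857 f [ 0.57 -0.33  0.16] t 12.55
```

View pics/sc7c.png

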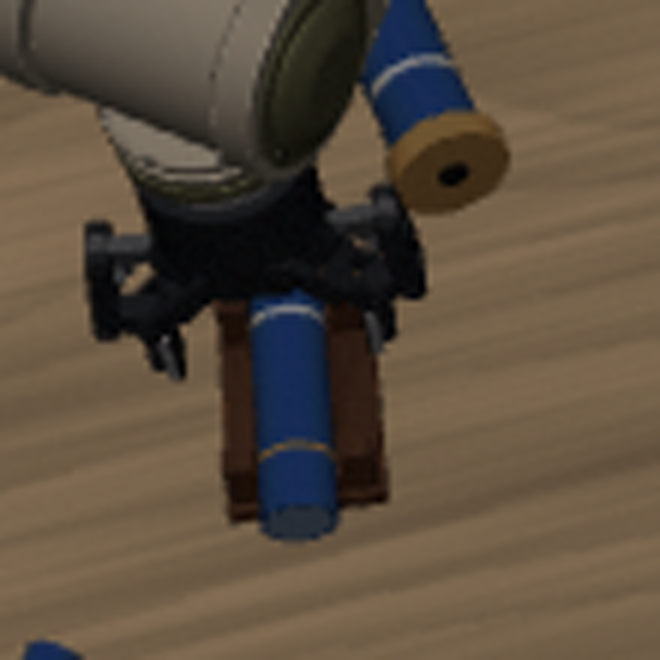

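```bash
python3 -m inch '[[-1,[0.2,0,0.04],0],[-1,[0.4,0,0],0],[-1,[0.4,0,0],0],[-1,[0.2,0,0],0],[-1,[0.1,0,0],0],[-1,[0,0,0],0],[-1,[0,0,0],0],[-1,[0,0,0],0]]'
python3 -m inch '[[-0.4,[0,0,0],0],[-0.1,[0,0,0],0],[0.0,[0,0,0],0],[0.1,[0,0,0],0],[0.2,[0,0,0],0],[0.4,[0,0,0],0],[1,[0,0,0],0],[1,[0,0,0],0]]' 40
python3 -c "
from h import *
go(.5036,-.2866,.045,82.4)"
```

```text
time_s: 13.27
position: [0.5034, -0.2866, 0.2007]
tool_rot: [[0.001, -0.991, 0.133], [-0.001, 0.133, 0.991], [-1.0, -0.001, -0.001]]
ft_force: [0.4, 0.4, 0.7]
grip_width: 0.0856
time_s: 13.93
position: [0.5033, -0.2865, 0.2004]
tool_rot: [[0.0, -0.991, 0.133], [-0.0, 0.133, 0.991], [-1.0, -0.0, -0.0]]
ft_force: [-1.8, 1.5, 4.9]
grip_width: 0.0349
grasp [ 0.5034 -0.2865  0.0454] phi 82.34 turn_units -0.012 shift_now [ 0.014 -0.008 -0.002] after turn [ 0.014 -0.008 -0.002] w 0.0349 f [-1.8   1.51  4.88] t 13.93
```

Gripped at 34.9 mm on the 36 mm barrel. I'll raise the force and lift straight up.

```bash
python3 -m inch '[[1,[0,0,0],0],[1,[0,0,0],0],[1,[-0.1,0,0],0],[1,[-0.3,0,0],0],[1,[-0.6,0,0],0],[1,[-0.8,0,0],0],[1,[-0.8,0,0],0],[1,[-0.6,0,0],0]]' 70
python3 -m inch '[[1,[-0.5,0,0],0],[1,[-0.3,0,0],0],[1,[-0.1,0,0],0],[1,[0,0,0],0],[1,[0,0,0],0],[1,[0,0,0],0],[1,[0,0,0],0],[1,[0,0,0],0]]'
python3 -c "
from h import *
go(.4868,.2357,.1,106.4)
for n in('scene','top'):
  cv2.imwrite(f'pics/{n}8.png',cv2.cvtColor(optics.get_image(n),cv2.COLOR_RGB2BGR))
crop('pics/scene8.png','pics/sc8c.png',140,130,110,110,6)
crop('pics/top8.png','pics/t8c.png',320,150,110,120,5)"
```

```text
time_s: 14.6
position: [0.5033, -0.2866, 0.2983]
tool_rot: [[0.001, -0.991, 0.133], [-0.001, 0.133, 0.991], [-1.0, -0.001, -0.001]]
ft_force: [2.2, -0.0, -1.7]
grip_width: 0.0345
time_s: 15.27
position: [0.5033, -0.2866, 0.3224]
tool_rot: [[-0.001, -0.991, 0.133], [0.001, 0.133, 0.991], [-1.0, 0.001, 0.001]]
ft_force: [0.4, 0.2, -1.8]
grip_width: 0.0342
grasp [ 0.5032 -0.2864  0.1674] phi 82.34 turn_units -4.813 shift_now [ 2.263  2.86  17.175] after turn [ 2.248 -4.39  16.85 ] w 0.0342 f [ 0.35  0.2  -1.85] t 15.27
```

View pics/sc8c.png

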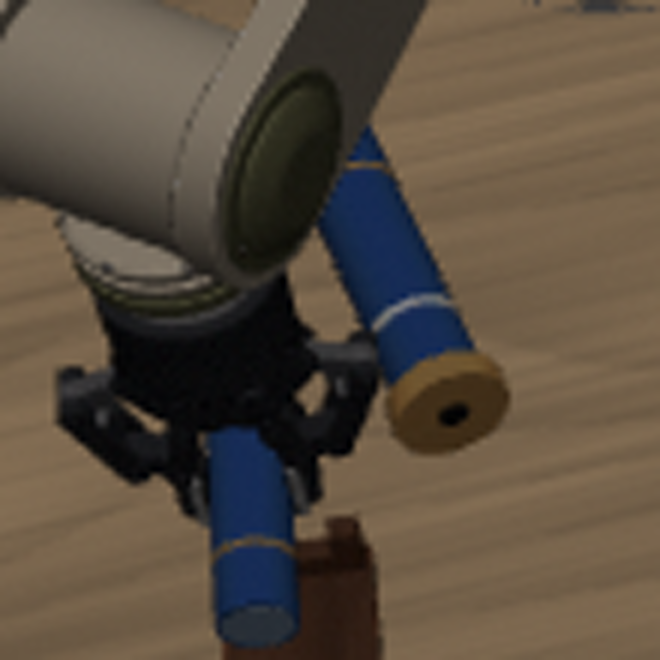

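View pics/t8c.png

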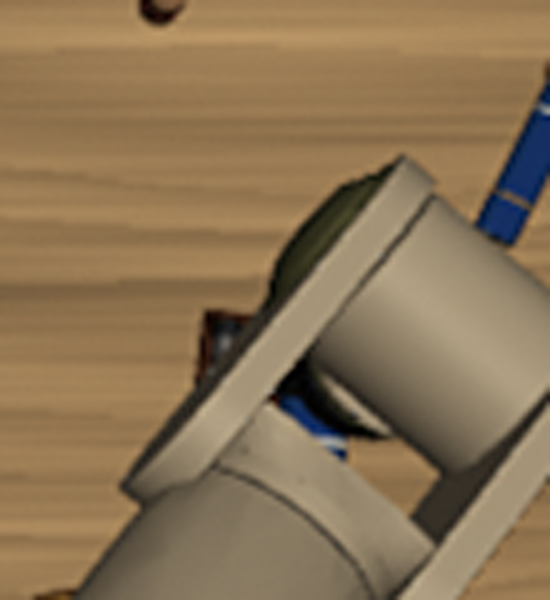

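```bash
python3 - <<'E'
from h import *
for t in (0,3,-3):
    a=np.radians(t); print(t,proj("scene",(.5032+.073*.991*np.cos(a),-.2864-.073*.133,.1674+.073*np.sin(a))),proj("scene",(.5032+.073*.991,-.2864-.073*.133,.1674-.003)))
E
```

```text
0 [182.18135424 233.40043935] [182.37158802 234.01189489]
3 [181.93071922 232.58596715] [182.37158802 234.01189489]
-3 [182.41630113 234.14678819] [182.37158802 234.01189489]
```

The lens end lies within a pixel of where a level tube should put it, so the tube is held level. I'll turn and carry it to the stand.

```bash
python3 -m inch '[[1,[0,0,0],-0.5],[1,[0,0,0],-0.9],[1,[0,0,0],-0.9],[1,[0,0,0],-0.9],[1,[0,0,0],-0.9],[1,[0,0,0],-0.5],[1,[0,0,0],-0.21],[1,[0,0,0.3],0]]'
python3 -m inch '[[1,[0,-0.1,0.6],0],[1,[0,-0.25,1],0],[1,[0,-0.3,1],0],[1,[0,-0.3,1],0],[1,[0,-0.3,1],0],[1,[0,-0.3,1],0],[1,[0,-0.3,1],0],[1,[0,-0.3,1],0]]'
python3 -m inch '[[1,[0,-0.3,1],0],[1,[0,-0.3,1],0],[1,[0,-0.3,1],0],[1,[0,-0.3,1],0],[1,[0,-0.25,0.9],0],[1,[0,-0.2,0.7],0],[1,[0,-0.1,0.5],0],[1,[0,0,0.2],0]]'
python3 -m inch '[[1,[0,0,0],0],[1,[0,0,0],0],[1,[0,0,0],0],[1,[0,0,0],0],[1,[0,0,0],0],[1,[0,0,0],0],[1,[0,0,0],0],[1,[0,0,0],0]]'
python3 -c "
from h import *
go(.4868,.2357,.1,106.4)"
```

```text
time_s: 16.03
position: [0.5009, -0.2787, 0.3229]
tool_rot: [[0.0, -0.96, -0.281], [-0.001, -0.281, 0.96], [-1.0, -0.0, -0.001]]
ft_force: [-0.6, -0.1, -2.1]
grip_width: 0.0342
time_s: 16.7
position: [0.4976, -0.039, 0.3232]
tool_rot: [[0.0, -0.96, -0.281], [0.0, -0.281, 0.96], [-1.0, -0.0, 0.0]]
ft_force: [-0.6, -0.5, -1.1]
grip_width: 0.0343
time_s: 17.37
position: [0.4946, 0.1573, 0.3231]
tool_rot: [[-0.0, -0.959, -0.283], [0.0, -0.283, 0.959], [-1.0, -0.0, 0.0]]
ft_force: [-0.6, -0.3, -2.7]
grip_width: 0.0339
time_s: 18.03
position: [0.4954, 0.155, 0.3231]
tool_rot: [[0.0, -0.959, -0.282], [-0.0, -0.282, 0.959], [-1.0, 0.0, -0.0]]
ft_force: [-1.0, 0.2, -2.2]
grip_width: 0.0342
grasp [0.4954 0.155  0.1681] phi 106.37 turn_units -0.007 shift_now [ 2.27  -0.482  2.663] after turn [ 2.27  -0.484  2.663] w 0.0342 f [-1.01  0.24 -2.21] t 18.03
```

While I'm clear of the stand, I'll cross-check its pose in the scene view.

```bash
python3 - <<'E'
from h import *
np.set_printoptions(precision=4,suppress=True)
a={}
for n,(x,y,w,h) in(("scene",(335,168,45,40)),("top",(168,210,36,45))):
    im=cv2.imread(f"pics/{n}0.png").max(2)[y:y+h,x:x+w]
    g=cv2.resize(im,None,fx=4,fy=4,interpolation=cv2.INTER_CUBIC)
    k,l,st,ce=cv2.connectedComponentsWithStats((g<45).astype(np.uint8))
    a[n]=[((ce[i]+.5)/4-.5)+[x,y] for i in range(1,k) if st[i,4]>150]
    print(n,[(st[i,4],(ce[i]/4+[x,y]).round(1)) for i in range(1,k) if st[i,4]>60])
P=[]
for t in a["top"]:
    X=ray("top",*t,.047); q=proj("scene",X); s=min(a["scene"],key=lambda c:np.linalg.norm(c-q)); X=tri(s,t);P.append(X);print(t,s,q,X)
P=np.array(P);print(P.mean(0))
# scene base corners z=.014
K=lambda a,b:(320+a/8-.44,165+b/8-.44)
cs=np.array([ray("scene",*K(*p),.014)[:2] for p in((80,185),(290,408),(480,297))]);print(cs,"ctr from diagonal",(cs[0]+cs[2])/2,np.linalg.norm(np.diff(cs,axis=0),axis=1))
E
```

```text
scene [(np.int32(409), array([352.8, 177.9])), (np.int32(222), array([345.4, 182.1])), (np.int32(157), array([338.5, 188.4])), (np.int32(436), array([367.7, 193.5])), (np.int32(114), array([340.8, 200.4])), (np.int32(224), array([360.3, 197.9]))]
top [(np.int32(344), array([186.7, 220.5])), (np.int32(480), array([176.4, 223.6])), (np.int32(325), array([193.8, 245.3])), (np.int32(429), array([183.5, 248.4]))]
[186.3452 220.1177] [359.9576 197.5513] [359.256  196.9265] [0.5253 0.2344 0.0438]
[176.0146 223.2542] [367.3721 193.1479] [366.7928 192.5319] [0.5165 0.2627 0.0438]
[193.385  244.9588] [344.9921 181.7601] [344.4541 181.2266] [0.4564 0.2136 0.0441]
[183.1297 247.9881] [352.438  177.5468] [351.864  177.1524] [0.4482 0.2417 0.0448]
[0.4866 0.2381 0.0441]
[[0.4439 0.1716]
 [0.5654 0.2101]
 [0.539  0.3002]] ctr from diagonal [0.4915 0.2359] [0.1274 0.0939]
```

Estimates of the stand centre agree at x 0.487 ±2 mm and y 0.236 ±1.5 mm. I'll approach there and fine-tune by force.

```bash
python3 -m inch '[[1,[0,-0.1,0.4],0],[1,[0,-0.2,0.8],0],[1,[0.2,-0.18,0.8],0],[1,[0.4,0,0.45],0],[1,[0.5,0,0.22],0],[1,[0.5,0,0],0],[1,[0.3,0,0],0],[1,[0.1,0,0],0]]'
python3 -m inch '[[1,[0,0,0],0],[1,[0,0,0],0],[1,[0,0,0],0],[1,[0,0,0],0],[1,[0,0,0],0],[1,[0,0,0],0],[1,[0,0,0],0],[1,[0,0,0],0]]'
python3 -c "
from h import *
go(.487,.236,.062,106.4)
for n in('scene','top'):
  cv2.imwrite(f'pics/{n}9.png',cv2.cvtColor(optics.get_image(n),cv2.COLOR_RGB2BGR))
crop('pics/scene9.png','pics/sc9c.png',300,130,110,110,6)
crop('pics/top9.png','pics/t9c.png',140,180,110,110,6)"
```

```text
time_s: 18.7
position: [0.4863, 0.2366, 0.2617]
tool_rot: [[-0.002, -0.959, -0.283], [-0.001, -0.283, 0.959], [-1.0, 0.002, 0.0]]
ft_force: [0.5, 0.8, -1.3]
grip_width: 0.0342
time_s: 19.37
position: [0.4866, 0.236, 0.2632]
tool_rot: [[0.0, -0.959, -0.282], [0.0, -0.282, 0.959], [-1.0, -0.0, 0.0]]
ft_force: [-0.1, -1.0, -1.4]
grip_width: 0.0342
grasp [0.4867 0.2361 0.1082] phi 106.38 turn_units -0.004 shift_now [ 1.541 -0.01  -0.005] after turn [ 1.541 -0.011 -0.005] w 0.0342 f [-0.09 -0.95 -1.43] t 19.37
```

View pics/sc9c.png

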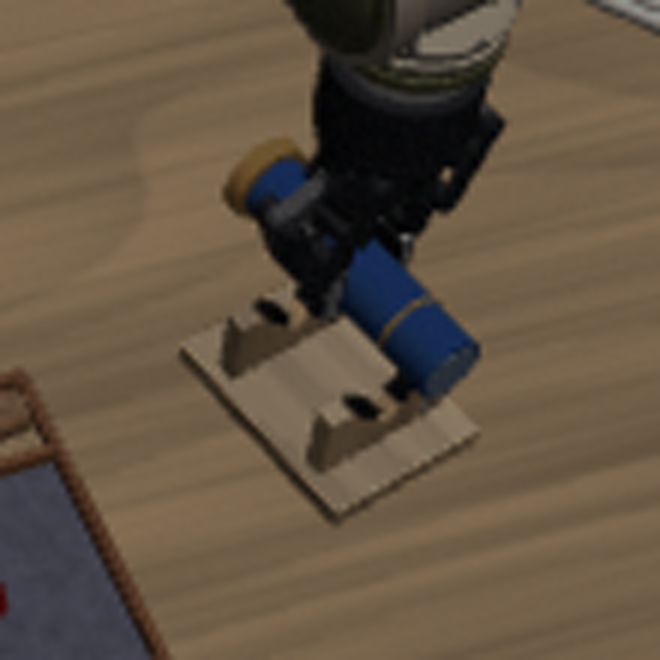

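View pics/t9c.png

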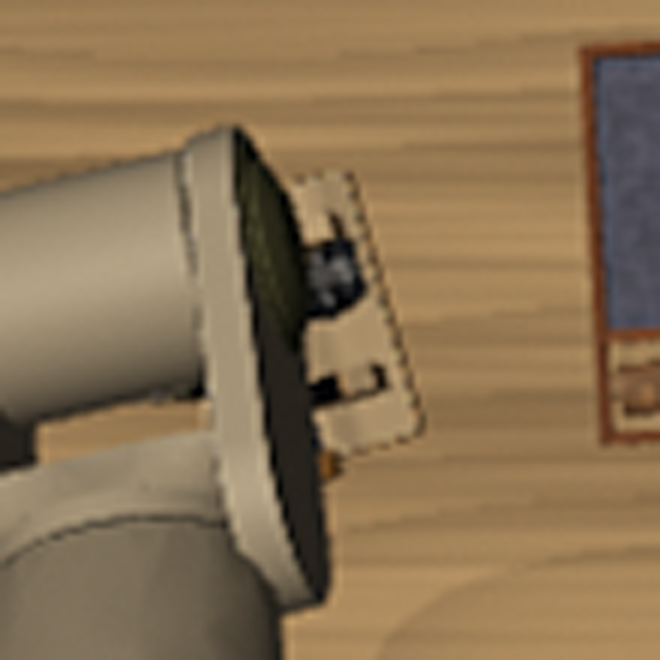

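The tube is level over the stand, in line with the groove and with the fingers between the blocks. Going down to just above contact.

```bash
python3 -m inch '[[1,[0.2,0,0],0],[1,[0.3,0,0],0],[1,[0.3,0,0],0],[1,[0.25,0,0],0],[1,[0.15,0,0],0],[1,[0.1,0,0],0],[1,[0.05,0,0],0],[1,[0,0,0],0]]'
python3 -c "
from h import *
go(.487,.236,.062,106.4)"
python3 -m inch '[[1,[0.05,0,0],0],[1,[0.05,0,0],0],[1,[0.05,0,0],0],[1,[0.03,0,0],0],[1,[0.02,0,0],0],[1,[0,0,0],0],[1,[0,0,0],0],[1,[0,0,0],0]]'
python3 -c "
from h import *
go(.487,.236,.062,106.4)
s=env.observe();print((s['tool_rot'].T@s['ft_force']).round(2),s['wrist_torque'].round(2))"
```

```text
time_s: 20.13
position: [0.4866, 0.2361, 0.2224]
tool_rot: [[-0.0, -0.959, -0.282], [-0.0, -0.282, 0.959], [-1.0, 0.0, -0.0]]
ft_force: [0.4, 0.5, -1.3]
grip_width: 0.0343
grasp [0.4866 0.2361 0.0674] phi 106.39 turn_units -0.002 shift_now [ 0.178 -0.013 -0.006] after turn [ 0.178 -0.012 -0.006] w 0.0343 f [ 0.41  0.48 -1.28] t 20.13
time_s: 20.8
position: [0.4867, 0.2361, 0.2169]
tool_rot: [[0.001, -0.959, -0.282], [0.0, -0.282, 0.959], [-1.0, -0.001, 0.0]]
ft_force: [-0.8, 1.5, 1.6]
grip_width: 0.0343
grasp [0.4867 0.2362 0.0619] phi 106.39 turn_units -0.002 shift_now [-0.004 -0.007 -0.008] after turn [-0.004 -0.007 -0.008] w 0.0343 f [-0.79  1.46  1.65] t 20.80
[-1.65  0.34  1.62] [0.08 0.07 0.  ]
```

Contact began at 62 mm, as expected. Pressing down another 1 mm.

```bash
cat > r.py <<'E'
from h import *
go(.487,.236,.060,106.4)
s=env.observe();print("tool-frame f",(s['tool_rot'].T@s['ft_force']).round(2),"tool torque",(s['tool_rot'].T@s['wrist_torque']).round(3))
E
python3 -m inch '[[1,[0.02,0,0],0],[1,[0.02,0,0],0],[1,[0,0,0],0],[1,[0,0,0],0],[1,[0,0,0],0],[1,[0,0,0],0],[1,[0,0,0],0],[1,[0,0,0],0]]' >/dev/null; python3 r.py
python3 -m inch '[[1,[0,0,0],0],[1,[0,0,0],0],[1,[0,0,0],0],[1,[0,0,0],0],[1,[0,0,0],0],[1,[0,0,0],0],[1,[0,0,0],0],[1,[0,0,0],0]]' >/dev/null; python3 r.py
```

```text
grasp [0.4869 0.2362 0.0611] phi 106.39 turn_units -0.003 shift_now [ 0.036 -0.001 -0.006] after turn [ 0.036 -0.001 -0.006] w 0.0341 f [-0.92 -0.74  8.41] t 21.47
tool-frame f [-8.42  1.08 -0.45] tool torque [-0.045  0.008  0.172]
grasp [0.4869 0.2362 0.0611] phi 106.39 turn_units -0.003 shift_now [ 0.036 -0.001 -0.006] after turn [ 0.036 -0.001 -0.006] w 0.0343 f [-2.04  0.77  8.21] t 22.13
tool-frame f [-8.21  1.73  1.31] tool torque [-0.077 -0.083  0.227]
```

About 10 N on the stand now, and balanced sideways. The jaw-axis moment is explained by the 1.4 N axial force at 155 mm. Adding roughly 0.9 mm more.

```bash

python3 -m inch '[[1,[0.015,0,0],0],[1,[0.015,0,0],0],[1,[0,0,0],0],[1,[0,0,0],0],[1,[0,0,0],0],[1,[0,0,0],0],[1,[0,0,0],0],[1,[0,0,0],0]]' >/dev/null; python3 r.py
python3 -m inch '[[1,[0,0,0],0],[1,[0,0,0],0],[1,[0,0,0],0],[1,[0,0,0],0],[1,[0,0,0],0],[1,[0,0,0],0],[1,[0,0,0],0],[1,[0,0,0],0]]' >/dev/null; python3 r.py
python3 -m inch '[[1,[0,0,0],0],[1,[0,0,0],0],[1,[0,0,0],0],[1,[0,0,0],0],[1,[0,0,0],0],[1,[0,0,0],0],[1,[0,0,0],0],[1,[0,0,0],0]]' >/dev/null; python3 r.py
python3 -c "
from h import *
for n in('scene','top'):
  cv2.imwrite(f'pics/{n}10.png',cv2.cvtColor(optics.get_image(n),cv2.COLOR_RGB2BGR))
crop('pics/scene10.png','pics/sc10c.png',310,140,90,90,7)
"
```

```text
grasp [0.4871 0.2362 0.0607] phi 106.39 turn_units -0.002 shift_now [ 0.022  0.004 -0.006] after turn [ 0.022  0.004 -0.006] w 0.0342 f [-1.69 -0.37 11.49] t 22.80
tool-frame f [-11.49   1.7    0.12] tool torque [-0.051 -0.029  0.412]
grasp [0.4871 0.2362 0.0607] phi 106.39 turn_units -0.002 shift_now [ 0.022  0.004 -0.006] after turn [ 0.022  0.004 -0.006] w 0.0339 f [-2.37  0.41 12.17] t 23.47
tool-frame f [-12.17   2.14   1.06] tool torque [-0.006 -0.069  0.425]
grasp [0.4871 0.2362 0.0607] phi 106.39 turn_units -0.002 shift_now [ 0.022  0.004 -0.006] after turn [ 0.022  0.004 -0.006] w 0.0336 f [-2.94  0.69 11.03] t 24.13
tool-frame f [-11.04   2.61   1.49] tool torque [ 0.029 -0.091  0.385]
```

View pics/sc10c.png

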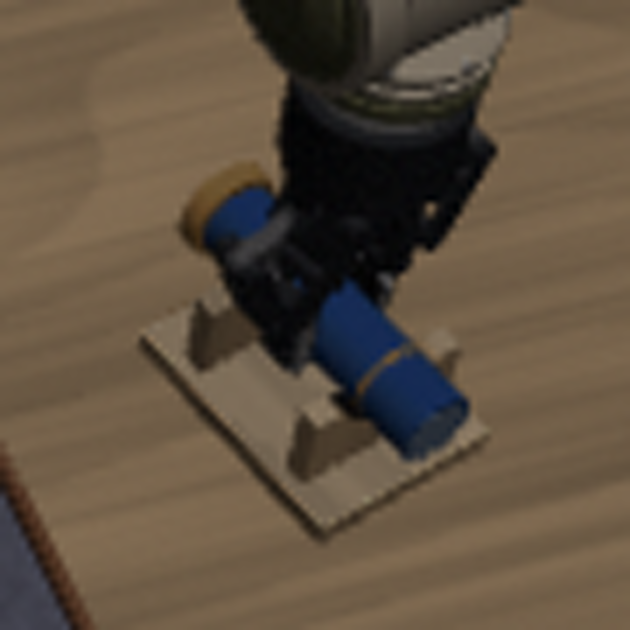

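View pics/scene10.png

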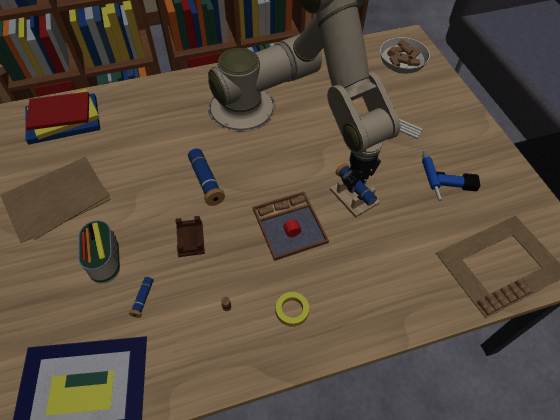

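```bash
python3 -m inch '[[1,[0.015,0,0],0],[1,[0,0,0],0],[1,[0,0,0],0],[1,[0,0,0],0],[1,[0,0,0],0],[1,[0,0,0],0],[1,[0,0,0],0],[1,[0,0,0],0]]' >/dev/null; python3 r.py
for i in 1 2; do python3 -m inch '[[1,[0,0,0],0],[1,[0,0,0],0],[1,[0,0,0],0],[1,[0,0,0],0],[1,[0,0,0],0],[1,[0,0,0],0],[1,[0,0,0],0],[1,[0,0,0],0]]' >/dev/null; python3 r.py; done
python3 - <<'E'
from h import *
d=np.array([.959,.282,0]);g=np.array([.487,.236,.0605])
print("pred lens",proj("scene",g+.073*d),"obs ~",(310+437/7-.43,140+428/7-.43),"pred collar outer",proj("scene",g-.077*d),"obs~",(310+222/7-.4,140+200/7-.4))
E
```

```text
grasp [0.4871 0.2362 0.0604] phi 106.39 turn_units -0.002 shift_now [ 0.014  0.006 -0.006] after turn [ 0.014  0.006 -0.006] w 0.0337 f [-3.63 -0.22 14.01] t 24.90
tool-frame f [-14.02   3.52   0.81] tool torque [-0.005 -0.096  0.466]
grasp [0.4871 0.2362 0.0604] phi 106.39 turn_units -0.002 shift_now [ 0.014  0.007 -0.006] after turn [ 0.014  0.007 -0.006] w 0.0341 f [-2.71  0.15 13.8 ] t 25.57
tool-frame f [-13.81   2.53   0.91] tool torque [-0.077 -0.044  0.486]
grasp [0.4871 0.2362 0.0604] phi 106.39 turn_units -0.001 shift_now [ 0.014  0.006 -0.006] after turn [ 0.014  0.006 -0.006] w 0.0341 f [-2.08  0.04 13.31] t 26.23
tool-frame f [-13.32   1.96   0.62] tool torque [-0.041 -0.11   0.54 ]
pred lens [371.64972667 200.86035787] obs ~ (371.99857142857144, 200.71285714285713) pred collar outer [340.43787969 167.96948532] obs~ (341.31428571428575, 168.17142857142858)
```

Net push is about 15 N and steady. The lens and collar are within a pixel of the seated prediction, and even the worst-case reading of the moment leaves about 3 N on every strip. Handing in.

```bash
python3 -c "
from h import *
print(env.close_job())"; python3 r.py
```

```text
the job is handed in; nothing more can be done
None
the job is handed in; nothing more can be done
```

The job is handed in: the cap lies on the felt in the tray's wide part, and the tube is held pressed in both V-blocks. The hand-in gives no verdict.

- **Cap:** it slid off along the tube's axis and I let go of it about 4 mm from the middle of the felt. The last scene picture shows it lying there.
- **Tube position:** I gripped it near mid-barrel at 70 N and pressed it down to an axis height of about 60.4 mm (seated is 62 mm). That puts its middle about 4 mm along the groove from the stand's middle. The lens and collar were within about a pixel of where a seated tube should appear.
- **Push:** it was steady at about 15 N after allowing for the tube's weight, with about 1 N sideways.
- **Unevenness:** a 2–3 N force along the tube and a 0.5 Nm moment remained. Most of the moment comes from that force. In the worst case I worked out about 3 N on each strip of the lighter block, but single strip forces cannot be measured directly.
- **Other checks:** the stand's position estimates differed by up to 4 mm along the groove and 3 mm sideways, so I settled the sideways position by force. In the last scene picture, taken about 2 s before hand-in, the tape, cork, glue gun and pencil tin were where they started. The clock stood at about 26 s of the 69 s allowed.

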